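Tuck the carrier plate under the warmer's retaining leaf and hold it flat

TASK

Pull the plate warmer's tray out to its stop, then take the ribbed aluminium carrier plate from the bench by its rib and slide its free long edge about 25 mm in under the thin hinged leaf that laps over the tray's bed, without lifting the leaf and without pushing the tray back in. Finish while still gripping the rib and pressing the plate down flat on the bed with a steady push of about 10 N: do not let go, as a colleague will fasten it. Leave the other things on the bench and on the warmer where they are.

Things in the scene. Friction and masses are not known exactly. Their poses are not given: they have to be found in the camera images.
- warmer: Low white box-shaped plate warmer standing fixed on the bench, 250 deep x 270 wide x 105 high, with a grey tray front on the side towards the robot. Origin on the bench surface below the middle of its front face; +x points into the warmer, +z up. The tray slides out along its -x.
- tray (a joint): How far the tray still is from its outer stop, m: 0 fully out at the stop, 0.186 shut; starts at 0.10 to 0.17. It slides with about 5 N of friction and stays where left, so it can also be pushed back in. Its grey front panel (240 wide, 8 thick, top 75 above the bench) stands with its outer face 8 mm in front of the warmer's face when shut.
- tray_handle (a point): Centre of the tray's pull bar, 68 above the bench: square steel bar 10 x 10, 110 long along the warmer's y, with a bracket 8 wide at each end; 40 mm clear gap between bar and panel, open above and below. Axes as the warmer's. Moves with the tray.
- leaf_edge (a point): Middle of the retaining leaf's free edge, on its underside; at rest 14 mm above the bed. The leaf is a light steel sheet (100 g, held down only by its weight) 3 thick, 200 wide (y), 46 long (x), level at rest, hinged at its +x end, free edge towards the robot. Underside 9 mm above the bed; the last 10 mm curl up to 14 as a lead-in. A hinge block closes the gap 44 mm in from the free edge.
- lap_line (a point): Point on the bed's top surface (46 above the bench) straight below the middle of the leaf's free edge. Axes as the warmer's: +x runs in under the leaf, +z up. The steel bed (tray_c0 in the rules) is 210 wide between side rims 12 high, 134 long from panel to free edge. Moves with the tray; fully out this point is 52 mm in front of the warmer's face.
- plate: Carrier plate of bare aluminium lying on the bench, left or right of the warmer's tray: flat, 100 (x) x 140 (y) x 4 thick, about 0.2 kg, with an upright grip rib on top. Origin at the centre of its underside. The edge to tuck in is its long +x edge, 50 mm from the origin, which is the one farther from the rib.
- plate_rib (a point): On the plate's rib, 26 above the plate's underside. The rib is 8 thick (plate x), 70 long (plate y), its top 38 above the plate's underside; its middle plane is 20 mm towards -x from the plate's origin, so 70 mm from the edge to tuck in and 30 mm from the other.
- edge_left (a point): Lower corner of the plate's edge to tuck in, at the plate's +y end.
- edge_right (a point): Lower corner of the plate's edge to tuck in, at the plate's -y end.
- dish: Bystander: shallow open aluminium dish 100 x 140 x 22 high, no rib, on the bench on the opposite side of the tray from the plate. Origin under its centre.
- jar: Bystander: small white jar, 44 diameter, 60 high, on top of the warmer. Origin under its centre.
- bottle_a: Bystander: white bottle, 68 diameter, 150 high. Origin under its centre.
- bottle_b: Bystander: amber bottle, 60 diameter, 130 high. Origin under its centre.
- spatula: Bystander: small spatula 160 long lying on the bench between robot and tray. Origin under its middle.
Things that resemble listed ones, but are neither listed nor needed, are in the scene too. Leave any pink look-alike of the plate alone.

How it is judged:
By the outcome, as a careful person would: the job done as asked, in the order asked, and still so for the second after the job is handed in, while the arm keeps its last pose, push and grip.
It also fails if it takes over 58 s, if anything falls off the work surface, if the arm or the gripper's body presses on something with over 40 N, if the wrist force passes 120 N, or if a joint passes its speed limit or range.

ROBOT

A 6-joint arm with a two-finger parallel gripper is mounted at the origin on the work surface. World frame = base frame: x ahead of the robot, y to its left, z up, the work surface at z = 0. Lengths are in m, angles in rad, forces in N, time in s.
With the tool pointing down it reaches from about 0.35 to 0.775 m from the base axis. Payload 7.3 kg.
Tool frame: the origin (TCP) lies at the very end of the fingers, on their centre line; the grasp point (between the pads) lies grip_point_offset behind it (grip_point_offset is the distance from the TCP to the grasp point, in m); z points along the fingers, y is the direction in which the jaws open and shut (so a half turn about z gives the same grasp; the last joint's range is limited). The gripper opens to 92 mm and grips with 3 to 60 N. Pads are 19 mm wide; open, the fingers measure 130 mm over their backs; the gripper's body (75 mm by 190 mm) begins 47 mm behind the grasp point.
Start: joints at [-1.29, 0.342, 1.524, -0, 1.275, -0.146], TCP at [0.217, -0.478, 0.227] pointing down, gripper open.
Joint ranges: [-2.53, 2.53], [-0.77, 2.02], [0.04, 2.7], [-1, 4.14], [0.28, 2.66], [-3.11, 3.11]. Speed limits (rad/s): [2.57, 2.57, 3.14, 3.14, 3.14, 3.14].

INTERFACE

Orientations are given as [roll, pitch, yaw] about the fixed x, y, z axes, in that order (R = Rz(yaw) Ry(pitch) Rx(roll)).
In Python, from cell import * gives the robot as it stands.
- The arm moves only by the shell command python3 -m inch 'ROWS' [OPENING] [FORCE]. ROWS is JSON, a list that holds one entry, the list of rows, each a list of 4 numbers: the shift along the tool's x, y, z in mm, then the turn about the tool's z in rad. In form: [[[x, y, z, roll], ...]]. A call has 1 to 10 rows; each row shifts and turns the commanded pose from where the row before left it, along the tool's axes as they then stand; what a row does not reach is not made up. A row lasts 1/8 s, in which the tool goes at most 62.5 mm and 10.7 degrees, less where a joint would pass 70% of its speed; a pose out of reach is approached as far as the arm can. A call with a gripper value outside its range is refused whole. OPENING is the closure, from -1 (fully open) to 1 (shut), set as the call begins (- or left out, the last holds). The fingers move at their own pace and stop on an object; FORCE is the grip in N (left out, the last holds). Time passes only in rows, so rows that do not move let the fingers close. It gives the time, the measured TCP pose, the force and the opening at its end, in the units of the state.
- observe(): the state, without advancing time (a new reading comes with each control period).
- read_camera(name): name is "side" or "top" or "wrist"; returns a dict with "img" (420x560x3 uint8, blue, green, red), "fx", "fy", "cx", "cy" (pixels), "eye" and "rotation" of the camera in the world; the wrist camera has in their place "T_tool_cam" (4x4, takes a point from camera to tool coordinates, whose origin is the TCP and whose axes are the flange's). Camera axes: x right, y down, z forward; pixel columns grow to the right and rows downward; lengths in m; the calibration is good to about 2 mm. A picture is of the moment at which its call begins: read the wrist's pose just before it. There is no depth.
- hand_in(): hands the job in, once; it reports no verdict.
Trained networks look in the newest picture that a camera, given by its name, has taken for a name from the list of things; names that differ only in an ending like _2 or _b are one class to them, and where a whole thing is asked for, a point or a joint stands for the part that bears it (a point fixed in the world has none). Each returns a list of dicts, best first, with "conf" (0 to 1); they miss things now and then, are a little off and sometimes report something else, mostly with a low value. They report only what shows in the picture. A call takes as long as a camera call. They do not tell look-alikes from the thing itself.
- boxes_of(camera, label): "at" ([row, column] in pixels, amid what is visible of it).
- place_of(camera, label): "at" ([row, column] in pixels: a listed point, or the origin of a listed thing).
The state is a dict: "time": time; "qpos": joint angles; "qvel": joint speeds; "joint_efforts": joint torques, N m; "tool_pos": TCP position; "tool_rot": TCP orientation; "contact_force": force on the tool from outside, world axes, zero at the start; "torque": the same for the moment, N m; "opening": finger opening in m.
Only numpy, scipy, OpenCV 4.12 (cv2) and the standard library are available. Lean on these libraries where they do the work, as an engineer would, in place of code of your own. Each camera call takes 0.05 s, during which the arm holds its last target. There are 200 camera calls.

## Working session

There is one attempt and no reset: what is moved stays moved. The work goes in short steps, Python scripts to look and compute and a shell command to move; the robot and the scene stay as the last step left them, time stands still between calls to the robot, and variables do not carry over. Pictures are saved under pics/ and viewed, about 8 in all and at most 12, crops included, and the job is handed in when it is done.

```bash
ls; mkdir -p pics; cat > h.py <<'E'
from cell import *
import numpy as np, cv2
from scipy.spatial.transform import Rotation as Ro
def cam(name):
    s=observe(); c=read_camera(name)
    if name=="wrist":
        T=np.eye(4);T[:3,:3]=Ro.from_euler('xyz',s['tool_rot']).as_matrix();T[:3,3]=s['tool_pos']
        T=T@np.array(c['T_tool_cam']);c['eye']=T[:3,3];c['rotation']=T[:3,:3]
    c['eye']=np.array(c['eye']);c['rotation']=np.array(c['rotation']);return c
def ray(c,at):
    d=c['rotation']@np.array([(at[1]-c['cx'])/c['fx'],(at[0]-c['cy'])/c['fy'],1]);return c['eye'],d
def onz(c,at,z):
    e,d=ray(c,at);return e+d*(z-e[2])/d[2]
def pix(c,p):
    q=c['rotation'].T@(np.array(p)-c['eye']);return [c['cy']+c['fy']*q[1]/q[2],c['cx']+c['fx']*q[0]/q[2]]
E
cat > a.py <<'E'
from h import *
s=observe();print({k:np.round(v,3).tolist() for k,v in s.items()})
H=dict(warmer=0,tray_handle=.068,leaf_edge=.06,lap_line=.046,plate=0,plate_rib=.026,edge_left=0,edge_right=0,dish=0,jar=.105,bottle_a=0,bottle_b=0,spatula=0)
for n in("top","side"):
    c=cam(n);cv2.imwrite(f"pics/{n}0.png",c['img']);print(n,c['eye'],c['fx'])
    for l,z in H.items():
        print(l,[(np.round(d['at']).tolist(),round(d['conf'],2),np.round(onz(c,d['at'],z),3)[:2].tolist()) for d in place_of(n,l)[:3]])
print(grip_point_offset if 'grip_point_offset' in globals() else dir())
E
python3 a.py
```

```text
pics
{'time': 0.0, 'qpos': [-1.29, 0.343, 1.525, -0.0, 1.275, -0.146], 'qvel': [-0.001, 0.001, -0.0, 0.002, 0.0, -0.0], 'joint_efforts': [0.001, -43.124, -24.422, 0.072, 0.056, -0.0], 'tool_pos': [0.217, -0.477, 0.226], 'tool_rot': [-3.14, -0.0, 0.427], 'contact_force': [0.38, 0.141, -0.01], 'torque': [0.058, 0.005, 0.033], 'opening': 0.092}
top [0.28351324 0.00539501 1.77304505] 528.4107589371487Traceback (most recent call last):
  File "a.py", line 7, in <module>
    print(l,[(np.round(d['at']).tolist(),round(d['conf'],2),np.round(onz(c,d['at'],z),3)[:2].tolist()) for d in place_of(n,l)[:3]])
                                                                     ~~~^^^^^^^^^^^^^
  File "h.py", line 13, in onz
    e,d=ray(c,at);return e+d*(z-e[2])/d[2]
                                      ~^^^
IndexError: invalid index to scalar variable.
```

```bash
sed -i "s/c\['rotation'\]=np.array(c\['rotation'\]);return c/c['rotation']=np.array(c['rotation'])\n    if c['rotation'].ndim==1: c['rotation']=Ro.from_euler('xyz',c['rotation']).as_matrix()\n    return c/" h.py; sed -i "s/;c\['rotation'\]=np.array/\n    c['rotation']=np.array/" h.py; sed -i "s/print(n,c\['eye'\],c\['fx'\])/print(n,c['eye'],c['rotation'].round(3).tolist())/" a.py; python3 a.py
```

```text
{'time': 0.1, 'qpos': [-1.29, 0.343, 1.525, 0.0, 1.275, -0.146], 'qvel': [-0.0, -0.003, -0.002, -0.0, -0.0, -0.002], 'joint_efforts': [0.003, -43.2, -24.47, 0.072, 0.053, -0.0], 'tool_pos': [0.217, -0.478, 0.226], 'tool_rot': [-3.14, -0.0, 0.427], 'contact_force': [0.04, -0.452, 0.04], 'torque': [-0.044, -0.017, -0.006], 'opening': 0.092}
top [0.28351324 0.00539501 1.77304505] [[-0.01, -0.986, 0.166], [-1.0, 0.008, -0.014], [0.012, -0.167, -0.986]]
warmer [([169.0, 256.0], 0.91, [0.687, 0.078])]
tray_handle [([204.0, 260.0], 0.86, [0.552, 0.063])]
leaf_edge [([170.0, 379.0], 0.42, [0.667, -0.334])]
lap_line [([153.0, 256.0], 0.83, [0.732, 0.076])]
plate [([188.0, 337.0], 0.97, [0.618, -0.197]), ([285.0, 389.0], 0.79, [0.29, -0.362]), ([225.0, 389.0], 0.73, [0.488, -0.37])]
plate_rib [([232.0, 392.0], 0.84, [0.463, -0.373]), ([186.0, 331.0], 0.6, [0.621, -0.174]), ([284.0, 378.0], 0.59, [0.292, -0.321])]
edge_left [([254.0, 388.0], 0.98, [0.393, -0.364]), ([166.0, 349.0], 0.82, [0.697, -0.241]), ([219.0, 364.0], 0.75, [0.509, -0.288])]
edge_right [([203.0, 351.0], 0.95, [0.567, -0.245
[... 787 characters left out ...]
381.0], 0.82, [0.295, -0.327]), ([187.0, 268.0], 0.76, [0.62, -0.171]), ([156.0, 329.0], 0.71, [0.46, -0.366])]
edge_left [([172.0, 307.0], 0.95, [0.521, -0.302]), ([164.0, 347.0], 0.9, [0.4, -0.365]), ([179.0, 251.0], 0.58, [0.689, -0.232])]
edge_right [([158.0, 382.0], 0.95, [0.289, -0.419]), ([178.0, 292.0], 0.78, [0.562, -0.259]), ([149.0, 306.0], 0.63, [0.544, -0.434])]
dish [([372.0, 255.0], 0.9, [0.524, 0.39])]
jar [([232.0, 182.0], 0.93, [0.76, 0.134])]
bottle_a [([335.0, 194.0], 0.94, [0.674, 0.333]), ([160.0, 263.0], 0.7, [0.675, -0.344])]
bottle_b [([335.0, 194.0], 0.94, [0.674, 0.333]), ([160.0, 263.0], 0.7, [0.675, -0.344])]
spatula [([260.0, 342.0], 0.72, [0.38, 0.056])]
0.0188
```

View pics/top0.png

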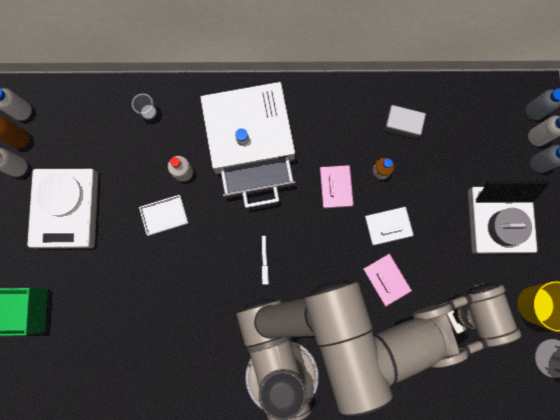

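View pics/side0.png

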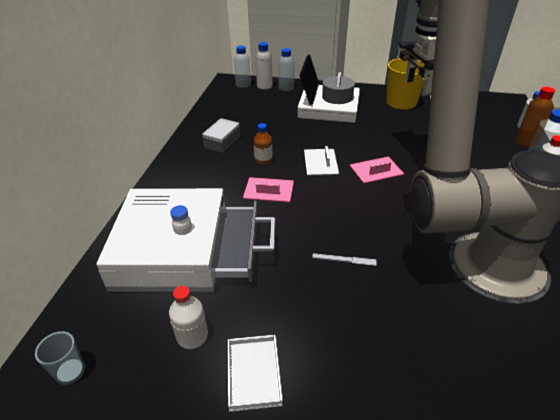

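The real plate is the silver one at top pixel (225,389), with its rib on the near side; the pink ones at (188,337) and (285,389) are decoys. The tray is partly open, its handle at (204,260), and the spatula lies in front at (259,262). I'll turn the jaws along the warmer's x and go to a hover near the handle.

```bash
python3 -m inch '[[[0,0,0,-0.18],[0,0,0,-0.18],[0,0,0,-0.18],[0,0,0,-0.18],[0,0,0,-0.18],[0,0,0,-0.18],[0,0,0,-0.18]]]' && python3 -m inch '[[[49,34,0,0],[49,34,0,0],[49,34,0,0],[49,34,0,0],[49,34,0,0],[49,34,0,0],[49,34,0,0],[49,34,0,0],[49,34,0,0],[49,34,0,0]]]'
cat > w.py <<'E'
from h import *
import sys
s=observe();print(np.round(s['time'],2),np.round(s['tool_pos'],4),np.round(s['tool_rot'],3),np.round(s['contact_force'],1),s['opening'])
c=cam("wrist");cv2.imwrite(f"pics/{sys.argv[1]}.png",c['img']);print(c['eye'].round(3),c['rotation'].round(2).tolist())
for a in sys.argv[2:]:
    l,z=a.split(':')
    print(l,[(np.round(d['at']).tolist(),round(d['conf'],2),np.round(onz(c,d['at'],float(z)),4)[:2].tolist()) for d in place_of("wrist",l)[:2]])
E
python3 w.py w1 tray_handle:.068 warmer:0 lap_line:.046 leaf_edge:.06
```

```text
time: 2.38
tool_pos: [0.2174, -0.4779, 0.2267]
tool_rot: [-3.142, 0.0, 1.693]
contact_force: [1.1, 0.6, -0.6]
opening: 0.0917
time: 3.62
tool_pos: [0.4991, 0.0501, 0.2269]
tool_rot: [3.141, 0.0, 1.687]
contact_force: [0.4, -1.5, 1.4]
opening: 0.0919
3.62 [0.4991 0.0501 0.2269] [3.141 0.    1.687] [ 0.4 -1.5  1.4] 0.09185507756211468
[0.49  0.126 0.384] [[0.99, 0.11, 0.03], [0.12, -0.95, -0.27], [-0.0, 0.28, -0.96]]
tray_handle [([187.0, 348.0], 0.74, [0.5589, 0.065])]
warmer [([168.0, 447.0], 0.68, [0.6868, 0.0884])]
lap_line []
leaf_edge []
```

View pics/w1.png

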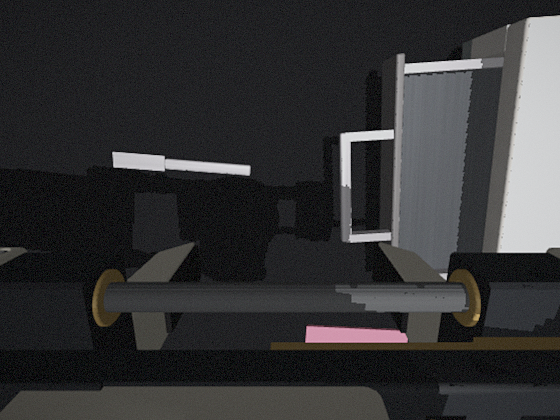

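The handle bar shows at pixels (135,343)–(240,347), the panel's top edge along column ~399, and the spatula is clear to the left. Next I'll work out the bar's direction and how far to move.

```bash
python3 - <<'E'
from h import *
c=cam("wrist");im=c['img']
g=cv2.cvtColor(im,cv2.COLOR_BGR2GRAY)
# left edge of bar / panel per row: strongest bright rise
for name,c0,c1,rows,z in(("bar",330,352,range(145,235,6),.073),("panel",385,405,range(75,125,6),.075),):
    P=[]
    for r in rows:
        d=np.diff(cv2.GaussianBlur(g,(3,3),0)[r,c0:c1].astype(float));k=c0+d.argmax()+.5
        P.append(onz(c,[r,k],z)[:2])
    P=np.array(P);f=np.polyfit(P[:,1],P[:,0],1);print(name,'yaw',-np.arctan(f[0]),P.mean(0),np.std(P[:,0]-np.polyval(f,P[:,1])))
print(onz(c,[132,344],.073),onz(c,[242,346],.073))
E
```

```text
bar yaw 0.20444884907431055 [0.55184154 0.06326812] 0.0019456218609917853
panel yaw 0.17704281433273794 [0.58674102 0.14952884] 0.0003291111763940504
[0.54393354 0.11545135 0.073     ] [0.56414822 0.00752005 0.073     ]
```

```bash
python3 -m inch '[[[0,0,0,-0.064],[2,30,0,0],[0,29,0,0],[0,0,40,0],[0,0,40,0],[0,0,40,0],[0,0,30,0],[0,0,28,0],[0,0,0,0],[0,0,0,0]]]' 0.2 20 && python3 -m inch '[[[0,0,0,0],[0,0,0,0],[0,0,0,0],[0,0,0,0]]]' 1 25
```

```text
time: 5.18
tool_pos: [0.5567, 0.0597, 0.0499]
tool_rot: [3.14, 0.0, 1.749]
contact_force: [0.3, 0.1, 0.2]
opening: 0.0368
time: 5.68
tool_pos: [0.5566, 0.0608, 0.0492]
tool_rot: [3.14, 0.0, 1.751]
contact_force: [1.5, 0.0, 3.0]
opening: 0.0097
```

```bash
python3 -m inch '[[[0,-8,0,0],[0,-12,0,0],[0,-15,0,0],[0,-15,0,0],[0,-15,0,0],[0,-12,0,0],[0,-10,0,0],[0,-5,0,0]]]' && python3 -m inch '[[[0,-4,0,0],[0,-3,0,0],[0,-2,0,0]]]'
```

```text
time: 6.68
tool_pos: [0.4665, 0.0444, 0.0492]
tool_rot: [3.139, 0.0, 1.751]
contact_force: [5.2, 3.3, 0.2]
opening: 0.0096
time: 7.05
tool_pos: [0.4579, 0.0428, 0.0492]
tool_rot: [3.139, 0.0, 1.751]
contact_force: [4.6, 3.2, 1.6]
opening: 0.0097
```

```bash
python3 -m inch '[[[0,-3,0,0],[0,-3,0,0],[0,0,0,0]]]' && python3 -m inch '[[[0,-2,0,0],[0,-2,0,0],[0,0,0,0]]]'
```

```text
time: 7.42
tool_pos: [0.4546, 0.0422, 0.0493]
tool_rot: [3.133, 0.001, 1.75]
contact_force: [13.1, 7.1, -7.2]
opening: 0.0097
time: 7.8
tool_pos: [0.4547, 0.0422, 0.0493]
tool_rot: [3.125, 0.001, 1.749]
contact_force: [26.8, 13.9, -21.8]
opening: 0.0098
```

```bash
python3 -m inch '[[[0,3,0,0],[0,2,0,0],[0,0,0,0]]]' && python3 -m inch '[[[0,0,0,0],[0,0,0,0],[0,0,-10,0],[0,0,-30,0],[0,0,-50,0],[0,0,-50,0],[0,0,-40,0],[0,50,0,0],[0,50,0,0],[0,30,0,0]]]' 0.2 && python3 -m inch '[[[0,0,0,0],[0,0,0,0]]]' && python3 w.py w2 tray_handle:.068 warmer:0 lap_line:.046 leaf_edge:.06
```

```text
time: 8.18
tool_pos: [0.4546, 0.0422, 0.0492]
tool_rot: [3.136, 0.0, 1.75]
contact_force: [9.2, 5.2, -2.8]
opening: 0.0098
time: 9.43
tool_pos: [0.581, 0.0652, 0.2292]
tool_rot: [3.141, 0.0, 1.751]
contact_force: [-0.3, -1.3, -0.4]
opening: 0.0369
time: 9.68
tool_pos: [0.5786, 0.0648, 0.2288]
tool_rot: [-3.14, -0.0, 1.751]
contact_force: [0.4, 0.0, 0.8]
opening: 0.0367
9.68 [0.5786 0.0648 0.2288] [-3.14  -0.     1.751] [0.4 0.  0.8] 0.03667811496120971
[0.565 0.14  0.386] [[0.98, 0.17, 0.05], [0.18, -0.95, -0.27], [-0.0, 0.28, -0.96]]
tray_handle [([191.0, 164.0], 0.88, [0.4574, 0.0461])]
warmer [([177.0, 379.0], 0.8, [0.6867, 0.0906])]
lap_line [([189.0, 341.0], 0.69, [0.6352, 0.0764])]
leaf_edge [([192.0, 346.0], 0.94, [0.6385, 0.077]), ([157.0, 117.0], 0.71, [0.4055, 0.0707])]
```

View pics/w2.png

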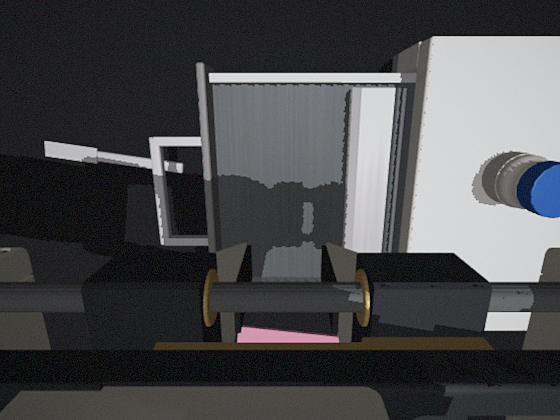

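```bash
python3 - <<'E'
from h import *
c=cam("wrist");g=cv2.GaussianBlur(cv2.cvtColor(c['img'],cv2.COLOR_BGR2GRAY),(3,3),0).astype(float)
for name,c0,c1,rows,z,s in(("leaf",338,356,range(95,240,6),.063,1),("panel",195,210,range(75,130,6),.075,1),("face",405,432,range(70,240,6),.105,1)):
    P=np.array([onz(c,[r,c0+(s*np.diff(g[r,c0:c1])).argmax()+.5],z)[:2] for r in rows])
    for _ in range(3):
        f=np.polyfit(P[:,1],P[:,0],1);e=abs(P[:,0]-np.polyval(f,P[:,1]));P=P[e<=max(2*np.median(e),.0005)]
    w=-np.arctan(f[0]);m=P.mean(0);print(name,len(P),'yaw',w,'u',m@[np.cos(.18),np.sin(.18)],m,e.max())
E
python3 - <<'E'
import cv2
t=cv2.imread('pics/top0.png')[180:280,330:450]
s=cv2.imread('pics/side0.png')[130:200,270:390]
import numpy as np
t=cv2.resize(t,None,fx=5,fy=5,interpolation=2);cv2.imwrite('pics/crop.png',t)
E
```

```text
leaf 17 yaw 0.19589178704967117 u 0.6412046184185392 [0.63326977 0.1014701 ] 0.00047769381314055614
panel 5 yaw 0.15986807375169632 u 0.5005789271784474 [0.48546621 0.12822494] 0.0006571567685185187
face 29 yaw 0.17911371705281287 u 0.6928312014520339 [0.68111537 0.12690718] 0.000492692985725296
```

View pics/crop.png

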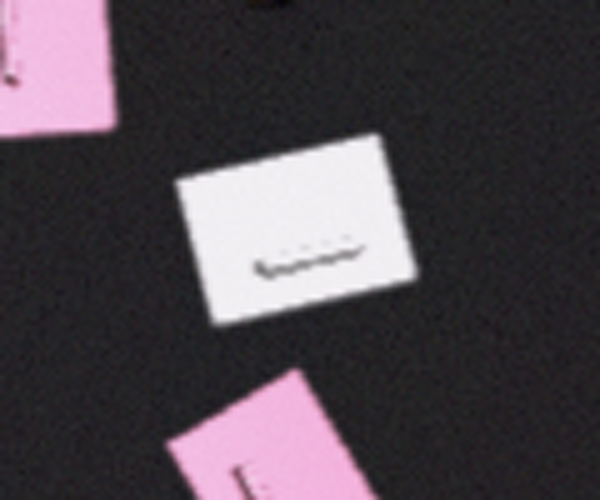

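The picture shows the tray fully out, the leaf as a light strip (columns 346–397), and the jar undisturbed at (190,520). In the crop the plate is yawed about 0.22 rad, with the rib on its near side. Going to hover by the plate.

```bash
python3 -m inch '[[[-46,-19,0,0],[-46,-19,0,0],[-46,-19,0,0],[-46,-19,0,0],[-46,-19,0,0],[-46,-19,0,0],[-46,-19,0,0],[-46,-19,0,0],[-46,-19,0,0],[-46,-17,0,-0.045]]]' -0.1 && python3 -m inch '[[[0,0,0,0],[0,0,0,0]]]' && python3 w.py w3 plate_rib:.026 plate:0 edge_left:0 edge_right:0
```

```text
time: 11.22
tool_pos: [0.4763, -0.4227, 0.2291]
tool_rot: [3.141, 0.0, 1.796]
contact_force: [0.3, -0.6, 0.5]
opening: 0.0504
time: 11.48
tool_pos: [0.4769, -0.4207, 0.2286]
tool_rot: [3.142, -0.001, 1.795]
contact_force: [0.1, -0.7, 0.8]
opening: 0.0506
11.48 [ 0.4769 -0.4207  0.2286] [ 3.142e+00 -1.000e-03  1.795e+00] [ 0.1 -0.7  0.8] 0.05062425065837434
[ 0.46  -0.347  0.386] [[0.97, 0.21, 0.06], [0.22, -0.94, -0.27], [-0.0, 0.27, -0.96]]
plate_rib [([139.0, 288.0], 0.65, [0.4675, -0.3698]), ([67.0, 136.0], 0.6, [0.2998, -0.334])]
plate [([88.0, 152.0], 0.7, [0.3079, -0.3511]), ([140.0, 308.0], 0.59, [0.4906, -0.3674])]
edge_left [([114.0, 224.0], 0.82, [0.39, -0.3605]), ([70.0, 354.0], 0.62, [0.5212, -0.2827])]
edge_right [([39.0, 394.0], 0.89, [0.5551, -0.2435]), ([196.0, 342.0], 0.68, [0.5467, -0.4228])]
```

View pics/w3.png

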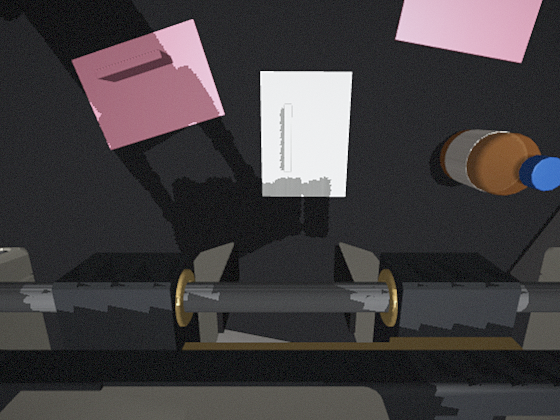

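The plate's corners are at (71,261), (71,352), (197,346) and (196,262), with the rib near column 286. Computing its centre and yaw from those corners.

```bash
python3 - <<'E'
from h import *
c=cam("wrist");m=(c['img'].min(2)>120).astype(np.uint8);m[210:]=0;m[:,:240]=0;m[:,370:]=0
hsv=cv2.cvtColor(c['img'],cv2.COLOR_BGR2HSV);m[hsv[...,1]>40]=0
m=cv2.morphologyEx(m,cv2.MORPH_CLOSE,np.ones((15,15)))
k=max(cv2.findContours(m,0,2)[0],key=cv2.contourArea)[:,0,:]
W=np.array([onz(c,[r,q],.004)[:2] for q,r in k],np.float32)*1000
r=cv2.minAreaRect(W);print(r);B=cv2.boxPoints(r);print(B)
s=observe();C=np.array(r[0])/1000
for w in (0.2,0.225,0.25): print(w,'rib',C-.02*np.array([np.cos(w),np.sin(w)]))
print(s['tool_pos'],s['tool_rot'])
E
```

```text
((485.4040832519531, -364.1319274902344), (101.10802459716797, 140.41897583007812), 12.624798774719238)
[[ 420.727   -306.6693 ]
 [ 451.41772 -443.6933 ]
 [ 550.0812  -421.59454]
 [ 519.39044 -284.57056]]
0.2 rib [ 0.46580275 -0.36810531]
0.225 rib [ 0.4659082  -0.36859405]
0.25 rib [ 0.46602583 -0.36908001]
[ 0.47748393 -0.42036279  0.22909676] [3.14139477e+00 3.75935154e-04 1.79706888e+00]
```

```bash
python3 -m inch '[[[27,0,0,0.005],[26,0,0,0],[0,0,45,0],[0,0,45,0],[0,0,45,0],[0,0,40,0],[0,0,25,0],[0,0,15,0],[0,0,5,0],[0,0,0,0]]]' && python3 -m inch '[[[0,0,0,0],[0,0,0,0],[0,0,0,0],[0,0,0,0],[0,0,0,0],[0,0,0,0]]]' 1 45
```

```text
time: 13.02
tool_pos: [0.4657, -0.3698, 0.0093]
tool_rot: [3.141, 0.001, 1.791]
contact_force: [-0.4, -0.5, 0.8]
opening: 0.0507
time: 13.78
tool_pos: [0.4655, -0.3696, 0.0088]
tool_rot: [3.141, 0.0, 1.791]
contact_force: [0.9, -0.7, 0.1]
opening: 0.0079
```

```bash
python3 -m inch '[[[0,0,-20,0],[0,0,-40,0],[0,0,-40,0],[0,0,-30,0.04],[0,0,0,0]]]' && python3 -m inch '[[[30,11,0,0],[42,17,0,0],[45,18,0,0],[45,18,0,0],[45,18,0,0],[45,18,0,0],[45,18,0,0],[43,18,0,0],[40,16,0,0],[30,12,0,0]]]' && python3 -m inch '[[[0,0,0,0],[0,0,0,0],[0,0,0,0]]]' && python3 w.py w4 leaf_edge:.06 lap_line:.046 edge_left:.13 plate:.13
```

```text
time: 14.4
tool_pos: [0.4661, -0.3704, 0.1405]
tool_rot: [3.139, 0.004, 1.751]
contact_force: [0.5, 0.1, -3.1]
opening: 0.0077
time: 15.65
tool_pos: [0.5522, 0.0651, 0.1363]
tool_rot: [-3.138, -0.001, 1.753]
contact_force: [0.6, -0.2, -2.6]
opening: 0.0078
time: 16.02
tool_pos: [0.5529, 0.0621, 0.138]
tool_rot: [-3.14, 0.0, 1.75]
contact_force: [-0.1, -0.6, -1.5]
opening: 0.0074
16.02 [0.5529 0.0621 0.138 ] [-3.14  0.    1.75] [-0.1 -0.6 -1.5] 0.007396087355801966
[0.54  0.137 0.295] [[0.98, 0.17, 0.05], [0.18, -0.95, -0.27], [-0.0, 0.28, -0.96]]
leaf_edge [([199.0, 435.0], 0.18, [0.6586, 0.0985])]
lap_line []
edge_left [([125.0, 429.0], 0.97, [0.6092, 0.1455])]
plate []
```

View pics/w4.png

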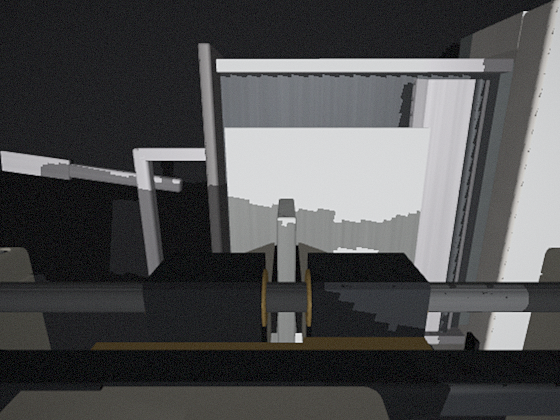

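edge_left (125,429) falls at u≈0.6255, as expected: 16 mm short of the leaf edge (u≈0.641), with 18 mm clear to the panel. Lowering to just above the bed.

```bash
python3 -m inch '[[[0,0,20,0],[0,0,25,0],[0,0,18,0],[0,0,10,0],[0,0,5,0],[0,0,2,0],[0,0,0,0],[0,0,0,0]]]' && python3 w.py w5 leaf_edge:.06 lap_line:.046 edge_left:.049 && python3 - <<'E'
from h import *
c=cam("side");i=c['img'][190:310,160:320];cv2.imwrite('pics/s5.png',cv2.resize(i,None,fx=5,fy=5,interpolation=2))
E
```

```text
time: 17.27
tool_pos: [0.5536, 0.0632, 0.0592]
tool_rot: [3.141, 0.0, 1.751]
contact_force: [0.2, -0.5, -1.1]
opening: 0.0077
17.27 [0.5536 0.0632 0.0592] [3.141 0.    1.751] [ 0.2 -0.5 -1.1] 0.00771847229817232
[0.54  0.138 0.216] [[0.98, 0.17, 0.05], [0.18, -0.95, -0.27], [-0.0, 0.28, -0.96]]
leaf_edge [([268.0, 445.0], 0.62, [0.636, 0.0773])]
lap_line [([256.0, 434.0], 0.69, [0.6363, 0.078])]
edge_left [([125.0, 425.0], 0.56, [0.6087, 0.1459]), ([274.0, 87.0], 0.47, [0.4445, 0.033])]
```

View pics/w5.png

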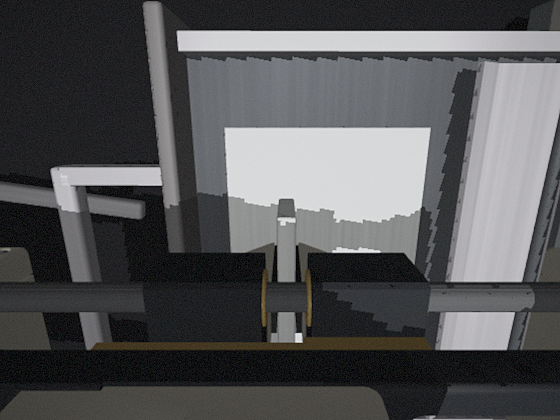

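View pics/s5.png

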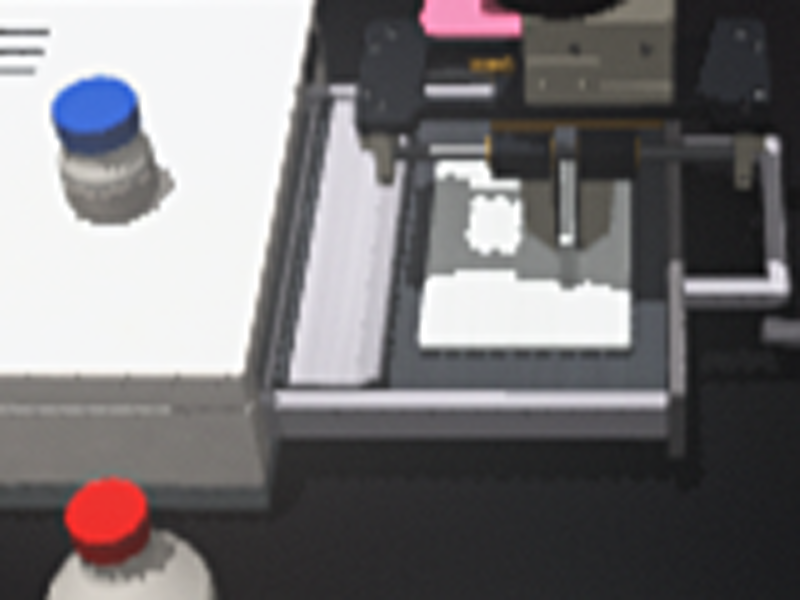

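Clear on all sides, plate between the rims, leaf level. Dropping 2 mm more, then sliding in at about 2 mm above the bed.

```bash
python3 -m inch '[[[0,0,2,0],[0,0,0,0],[0,4,0,0],[0,5,0,0],[0,6,0,0],[0,5,0,0],[0,0,0,0]]]' && python3 -m inch '[[[0,4,0,0],[0,5,0,0],[0,5,0,0],[0,4,0,0],[0,2,0,0],[0,0,0,0],[0,0,0,0]]]'
```

```text
time: 18.4
tool_pos: [0.5734, 0.0668, 0.0566]
tool_rot: [3.141, 0.0, 1.751]
contact_force: [-0.3, 0.3, -2.3]
opening: 0.0076
time: 19.27
tool_pos: [0.5925, 0.0703, 0.0566]
tool_rot: [-3.141, 0.0, 1.751]
contact_force: [-0.2, -0.3, -1.9]
opening: 0.0077
```

```bash
python3 -m inch '[[[0,0,1,0],[0,0,0.8,0],[0,0,0.7,0],[0,0,0,0],[0,0,0,0]]]' && python3 -m inch '[[[0,0,1,0],[0,0,0,0],[0,0,0,0]]]'
```

```text
time: 19.9
tool_pos: [0.5926, 0.0703, 0.0548]
tool_rot: [3.141, 0.0, 1.751]
contact_force: [-3.4, 0.3, 5.5]
opening: 0.0078
time: 20.27
tool_pos: [0.5931, 0.0704, 0.0548]
tool_rot: [3.14, 0.0, 1.751]
contact_force: [-3.1, -1.1, 10.8]
opening: 0.0077
```

```bash
python3 -m inch '[[[0,-0.5,0,0],[0,0,0,0],[0,0,0,0],[0,0,0,0]]]' && python3 - <<'E'
from h import *
F=[];P=[]
for i in range(8):
    c=cam("wrist" if i%2 else "side");s=observe();F.append(s['contact_force']);P.append(s['tool_pos'])
    if i==0: cv2.imwrite('pics/s6.png',cv2.resize(c['img'][190:310,160:320],None,fx=5,fy=5,interpolation=2))
    if i==1:
        cv2.imwrite('pics/w6.png',c['img'])
        for l,z in(("leaf_edge",.06),("lap_line",.046),("edge_left",.046),("tray_handle",.068)):
            print(l,[(d['at'],round(d['conf'],2),onz(c,d['at'],z).round(4)) for d in place_of("wrist",l)[:2]])
print(np.mean(F,0),np.std(F,0),np.mean(P,0),np.std(P,0))
E
```

```text
time: 20.78
tool_pos: [0.5931, 0.0704, 0.0548]
tool_rot: [3.139, 0.0, 1.751]
contact_force: [-2.2, -0.1, 9.8]
opening: 0.008
leaf_edge []
lap_line [([257.1, 365.5], 0.65, array([0.6363, 0.0792, 0.046 ]))]
edge_left []
tray_handle []
[-2.18868614  0.47993944 10.19409473] [0.53529333 0.6513561  0.51070054] [0.59313687 0.070388   0.05478257] [6.73775452e-06 9.21118242e-06 1.04895641e-05]
```

View pics/s6.png

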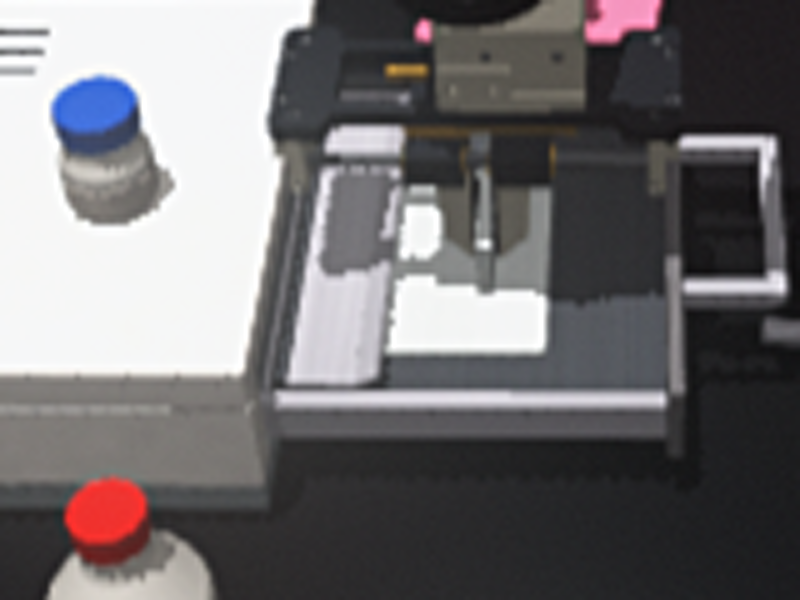

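View pics/w6.png

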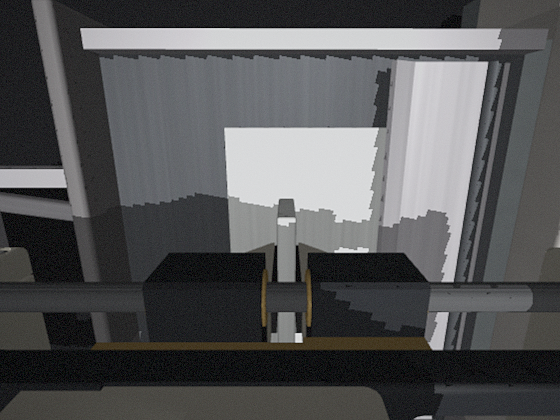

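```bash
python3 -c "
from h import *
hand_in();s=observe();print(s['time'],s['contact_force'],s['tool_pos'],s['opening'])"
```

```text
the job is handed in; nothing more can be done
the job is handed in; nothing more can be done
```

I pulled the tray out to its stop, gripped the silver carrier plate by its rib, and slid its free edge about 25 mm in under the leaf. I handed in still gripping the rib and pressing the plate flat on the bed, at about 21 s on the robot's clock.

- **Tray:** the pull force climbed sharply at the stop. The side pictures before and after the insertion show the tray and handle in the same place.
- **Insertion depth:** 25.2 mm worked out from the tool pose, and about 26 mm from the wrist picture.
- **Leaf:** it stayed level in the last pictures, and I felt no contact force while sliding in.
- **Push:** 10.2 ± 0.5 N downward and steady, with a rib opening of 8 mm. The plate met the bed within 0.1 mm of the height I expected.
- **Sideways force:** about 2 N remains towards the warmer, below the tray's roughly 5 N of friction. The tool position did not drift.
- **Other objects:** the jar, the near bottle and the spatula look unmoved in the last pictures. I did not check the other objects again at the end.

No check failed. In the last picture the networks found only the lap line, within about 5 mm of my own figure; they did not find the leaf edge, the plate's left corner or the handle, which the pictures and tool pose had to cover. I couldn't read the state after hand-in, so these figures are from just before it.

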